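Change of air cartridge: unplug the spent drying cartridge from its quick coupling

TASK

Take the spent orange-and-white drying cartridge off the bench's air station: slide the coupling's sprung steel sleeve (red flange) all the way back so that the cartridge is pushed loose, let go so that the sleeve snaps forward again, then draw the cartridge straight out and lay it gently across both saddles of the blue cradle, centred. Do not disturb the other things on the bench.

Things in the scene. Friction and masses are not known exactly. Their poses are not given: they have to be found in the camera images.
- station: Fixed air station. Origin on the bench straight under the sleeve's front end; x away from the robot, y to its left, z up, yaw within 0.25 rad. The coupling's axis is level, along y, at z=95 mm. Along y: ivory block 52 mm wide, 125 high, y -125 to -85; sleeve; cartridge at +y; grey V rest at y 154 to 160 under the cartridge's end stub, top 93 mm high. Foot plate 70 mm wide, 12 high.
- guard_edge (a point): Middle of the yellow front edge of a rigid clear splash guard, at its underside, station x=26, y=60, z=200 mm. The guard reaches from here 104 mm to +x, and 140 mm either way in y; posts at x=121, y=-72 and 192. A vertical tool does not fit under it: lean the tool 30 to 40 degrees back to the robot, fingers pointing down and along station +x, closing across the coupling's axis.
- socket_mouth (a point): Point on the coupling's axis at the front end of the resting sleeve (station x=0, y=0, z=95 mm); axes as the station. The cartridge comes out along +y. While locked it cannot be pulled out.
- sleeve (a joint): Sleeve travel, m: 0 forward (locked), 0.014 fully back at its stop. Slides along station -y against a spring, 6 N at rest, 13 N fully back (to 16 N with friction); let go, it snaps forward. Past 0.011 to 0.0125 the pawls free the nipple and an ejector pushes the cartridge 15 mm out within about 0.5 s. Let go after that, the pawls close behind the nipple's tip and the sleeve returns to 0.
- sleeve_mid (a point): Point on the coupling's axis where the sleeve is best gripped; moves with it; axes as the station. The sleeve is a steel tube of 40 mm diameter, from 31 mm behind (-y) to 25 mm in front (+y) of this point; its rearmost 6 mm is a red flange of 50 mm diameter.
- cartridge: Drying cartridge, 199 mm, 0.15 to 0.22 kg. Origin on its axis amid the barrel, near the centre of mass; y along the axis. Barrel 44 mm diameter, y -50 to 50, orange with white ends; stub 18 mm diameter to y=105; steel nipple 20 mm diameter to y=-94. Plugged in, origin at station y=58 mm; pushed loose, 73, nipple still 20 mm in: draw it 25 to 28 mm along +y (the V rest stops it at 30), then lift.
- nipple_tip (a point): Centre of the nipple's end face, at cartridge y=-94 mm.
- cradle: Blue cradle fixed to the bench, on the robot's left or right. Origin on the bench under its centre; y is its long axis. Plate 90 (x) by 130 (y) by 10 mm; two V saddles 10 mm thick at y=-40 and 40, top about 65 mm high, 70 mm free between them. A laid cartridge lies along y, either way round, barrel in both saddles, its axis 70 mm above the bench.
- stirrer: Bystander: ivory stirrer, 130 by 150 by 56 mm, origin under its centre. It may stand on either side; the cradle is on the other.
- wrench: Bystander: steel wrench 150 mm long lying flat on the robot's side of the station, origin near its middle.
- jar: Bystander: amber jar, diameter 54 mm, 65 mm high, origin under its centre.
- beaker: Bystander: glass beaker, diameter 60 mm, 75 mm high, origin under its centre.
- jug: Bystander: pink jug, diameter 100 mm, 115 mm high, origin under its centre.
- wash_bottle: Bystander: white wash bottle, diameter 68 mm, 170 mm high, origin under its centre.
- electrode_stand: Bystander: electrode stand, base 100 by 70 mm, rod to 164 mm high, origin under its centre.
Not all that is in view belongs to the job. Leave any black or turquoise look-alike of the cartridge alone.

How it is judged:
On the way, in this order (a step that is already met when the one before it is completed fails the run):
1. the sleeve is drawn right back and the cartridge is pushed loose (value of joint sleeve above 0.009 m and y of nipple_tip in the frame of socket_mouth above -0.026 m), for 0.05 s.
2. the sleeve is let go and has snapped fully forward, with the nipple still in the socket but unlocked (value of joint sleeve below 0.002 m and contact force between the fingers and station below 0.5 N and y of nipple_tip in the frame of socket_mouth between -0.0245 and -0.002 m), for 0.1 s.
3. the nipple is drawn out of the socket (y of nipple_tip in the frame of socket_mouth above 0.002 m and contact force between the fingers and cartridge above 0.5 N), for 0.05 s.
At the end, for the whole second after the job is handed in: The cartridge lies at rest across both saddles of the cradle: its middle within 10 mm across and 12 mm along of the cradle's centre, its axis 64 to 78 mm above the bench and within 0.12 rad of the cradle's; the sleeve is forward again (under 2 mm of travel) (x of cartridge in the frame of cradle between -0.01 and 0.01 m and y of cartridge in the frame of cradle between -0.012 and 0.012 m and z of cartridge in the frame of cradle between 0.064 and 0.078 m and angle between the y axis of cartridge and the y axis of cradle, either way round below 0.12 rad and linear speed of cartridge below 0.02 m/s and value of joint sleeve below 0.002 m); the robot touches nothing.
It fails at once if the cartridge is dropped or banged on the cradle (over 60 N) (contact force between cartridge and cradle above 60 N).
It fails at once if the cartridge is let fall into the cradle from more than about 15 mm above its place (contact force between the fingers and cartridge below 0.05 N and z of cartridge in the frame of cradle above 0.085 m and horizontal distance between cartridge and cradle below 0.08 m).
It fails at once if a bystander is moved by more than 20 mm (distance of any of stirrer, wrench, jar, beaker, jug, wash_bottle, electrode_stand from where it was at the start of the episode above 0.02 m).
It also fails if it takes over 53 s, if anything falls off the work surface, if the arm or the gripper's body presses on something with over 40 N, if the wrist force passes 120 N, or if a joint passes its speed limit or range.

ROBOT

A 6-joint arm with a two-finger parallel gripper is mounted at the origin on the work surface. World frame = base frame: x ahead of the robot, y to its left, z up, the work surface at z = 0. Lengths are in m, angles in rad, forces in N, time in s.
With the tool pointing down it reaches from about 0.25 to 0.8 m from the base axis. Payload 8.5 kg.
Tool frame: the origin (TCP) lies midway between the tips of the shut fingers; the grasp point (between the pads) lies 19 mm behind it (manip.grip_point_offset is the distance from the TCP to the grasp point, in m); z points along the fingers, y is the line along which they close (so a half turn about z gives the same grasp; the last joint's range is limited). The gripper opens to 85 mm and grips with 20 to 120 N. Pads are 22 mm wide; open, the fingers measure 114 mm over their backs; the gripper's body (76 mm by 85 mm) begins 54 mm behind the grasp point. The pads swing forward as they close: fully open they stand 13 mm farther back than shut.
Start: joints at [-1.33, 0.238, -0.013, 1.319, 0, 1.571], TCP at [0.125, -0.51, 0.231] pointing down, gripper open.
Joint ranges: [-2.66, 2.66], [-1.03, 1.9], [-1.14, 1.46], [-1.82, 2.27], [-1.45, 1.34], [-3.14, 3.14]. Speed limits (rad/s): [2.22, 2.22, 2.79, 3.14, 3.14, 3.14].

INTERFACE

Orientations are given as a unit quaternion [w, x, y, z].
In Python, from station import manip, viewer gives the robot as it stands.
- The arm moves only by the tool servo_tool, never from a script. Its argument "increments" is a list of rows, each an object with "delta_pos": the shift along the world's x, y, z in units of 40 mm (1.0 is 40 mm), a list of three; "spin": the turn about the world's z in units of 6 degrees (1.0 is 6 degrees). In form: [{"delta_pos": [x, y, z], "spin": spin}, ...]. A call has 1 to 12 rows; each row shifts and turns the commanded pose from where the row before left it; what a row does not reach is not made up. A row lasts 1/12 s, in which the tool goes at most 41.7 mm and 7.16 degrees, less where a joint would pass 70% of its speed; a pose out of reach is approached as far as the arm can. A call is refused whole if a number of a shift passes 1 or a number of a turn 1, either way. A call with a gripper value outside its range is refused whole. "grip" is the finger opening in mm, from 0 to 85.4, set as the call begins (left out, the last holds). The fingers move at their own pace and stop on an object; the grip force is fixed at half the most. Time passes only in rows, so rows that do not move let the fingers close. It gives the time, the measured TCP pose, the force, the opening and the grip force at its end, in the units of the state.
- manip.observe(): the state, without advancing time (a new reading comes with each control period).
- viewer.read_camera(name): name is "scene" or "top" or "wrist"; returns a dict with "img" (384x512x3 uint8, red, green, blue), "z_map" (384x512 float32, m along the optical axis (not along the pixel's ray), 0 where there is no reading), "vfov" (degrees; the focal length in pixels is half the picture's height over the tangent of half this angle, whatever the lens; pixels are square), "cx", "cy" (the principal point, pixels), "R" (3x3) and "t" (3): a world point X has camera coordinates R X + t. Camera axes: x right, y down, z forward; pixel columns grow to the right and rows downward; lengths in m; the calibration is good to about 2 mm. The wrist camera is an equidistant fisheye: a pixel r from the principal point sees the ray r / f radians off the axis. A picture is of the moment at which its call begins.
- manip.close_job(): hands the job in; it is judged then, once.
The state is a dict: "time_s": time; "q": joint angles; "qvel": joint speeds; "tau": joint torques, N m; "eef_pos": TCP position; "tcp_rot": TCP orientation; "wrist_force": force on the tool from outside, world axes, zero at the start; "moment": the same for the moment, N m; "grip_width": finger opening in m; "gripper_force": force on a finger pad.
Only numpy, scipy, OpenCV 4.12 (cv2) and the standard library are available. Lean on these libraries where they do the work, as an engineer would, in place of code of your own. Each camera call takes 0.05 s, during which the arm holds its last target. There are 200 camera calls.

## Working session

There is one attempt and no reset: what is moved stays moved. The work goes in short steps, Python scripts to look and compute and a tool call to move; the robot and the scene stay as the last step left them, time stands still between calls to the robot, and variables do not carry over. Pictures are saved under pics/ and viewed, at most 10 in all, crops included, and the job is handed in when it is done.

Besides the shell and the picture viewer there is one more tool, called after "Call:" as name([rows], argument=value, ...), one row to a line, values as JSON. servo_tool: Moves the arm, as the interface text tells. Its arguments: {"type":"object","properties":{"increments":{"type":"array","items":{"type":"object","properties":{"delta_pos":{"type":"array","items":{"type":"number"}},"spin":{"type":"number"}}}},"grip":{"type":"number"}},"required":["increments"]}

```bash
ls; mkdir -p pics; cat > h.py <<'E'
import numpy as np, cv2
from station import manip, viewer
def cam(n):
    c=viewer.read_camera(n); c['f']=c['img'].shape[0]/2/np.tan(np.radians(c['vfov']/2)); c['R']=np.array(c['R']);c['t']=np.array(c['t']); return c
def world(c,u,v,z=None):
    """pixel->world using depth (z None) or a plane at height z (pinhole)"""
    d=np.stack([(np.asarray(u)-c['cx'])/c['f'],(np.asarray(v)-c['cy'])/c['f'],np.ones(np.shape(u))],-1)
    C=-c['R'].T@c['t']; w=d@c['R']
    s=c['z_map'][np.asarray(v).astype(int),np.asarray(u).astype(int)] if z is None else (z-C[2])/w[...,2]
    return C+w*np.asarray(s)[...,None]
def save(c,name): cv2.imwrite('pics/'+name,c['img'][...,::-1])
E
python3 - <<'E'
from h import *
import pickle
o=manip.observe();print({k:np.round(v,3) for k,v in o.items()}, manip.grip_point_offset)
D={}
for n in('scene','top'):
    c=cam(n);D[n]=c;print(n,c['f'],-c['R'].T@c['t'],c['R'].round(2).tolist())
pickle.dump(D,open('c0.pkl','wb'))
save(D['scene'],'s0.png');save(D['top'],'t0.png')
E
```

```text
pics
{'time_s': np.float64(0.0), 'q': array([-1.33 ,  0.239, -0.014,  1.319,  0.   ,  1.571]), 'qvel': array([-0.001, -0.001,  0.001, -0.   ,  0.001, -0.001]), 'tau': array([-1.0000e-03, -5.3878e+01,  3.4644e+01,  1.9000e-02, -0.0000e+00,
       -0.0000e+00]), 'eef_pos': array([ 0.125, -0.509,  0.231]), 'tcp_rot': array([-0.001,  0.993,  0.12 , -0.   ]), 'wrist_force': array([0.497, 0.182, 0.369]), 'moment': array([-0.021,  0.015,  0.011]), 'gripper_force': np.float64(0.0), 'grip_width': np.float64(0.086)} 0.0187
scene 351.16523174560086 [ 1.31982066 -0.2956716   0.80320343] [[0.33, 0.94, 0.01], [0.58, -0.2, -0.79], [-0.75, 0.27, -0.61]]
top 445.6589927969483 [ 0.26053677 -0.00416767  1.32514381] [[-0.01, -1.0, -0.02], [-0.98, 0.01, -0.19], [0.19, 0.01, -0.98]]
```

View pics/s0.png

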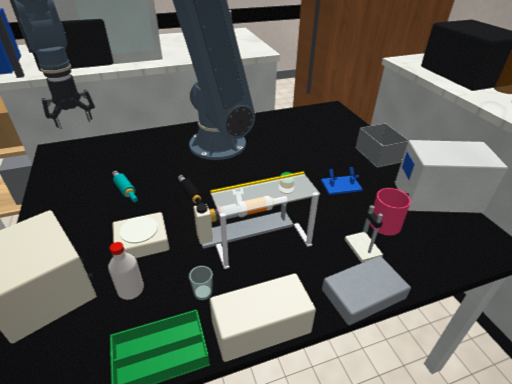

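View pics/t0.png

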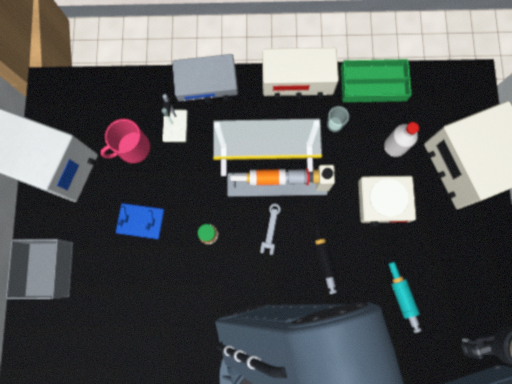

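The top view shows the station with its guard at about (268,160), the orange cartridge at (268,177), the blue cradle on the left at (140,221), the jar at (207,234), the wrench at (271,228) and the stirrer at (387,199). The black (325,262) and turquoise (404,297) look-alikes stay alone.

The servo only shifts and spins, so the lean has to come some other way. I'll push outward past the reach limit and see whether the tool leans.

Call:
servo_tool([
  {"delta_pos": [0.24,-0.97,0],"spin": 0},
  {"delta_pos": [0.24,-0.97,0],"spin": 0},
  {"delta_pos": [0.24,-0.97,0],"spin": 0},
  {"delta_pos": [0.24,-0.97,0],"spin": 0},
  {"delta_pos": [0.24,-0.97,0],"spin": 0},
  {"delta_pos": [0.24,-0.97,0],"spin": 0},
  {"delta_pos": [0.24,-0.97,0],"spin": 0},
  {"delta_pos": [0.24,-0.97,0],"spin": 0},
  {"delta_pos": [0.24,-0.97,0],"spin": 0},
])

```text
time_s: 0.85
eef_pos: [0.1989, -0.8078, 0.2322]
tcp_rot: [0.001, 0.993, 0.12, 0.0]
wrist_force: [1.3, -0.5, 0.4]
grip_width: 0.0853
gripper_force: 0.0
```

```bash
python3 - <<'E'
from h import *
import pickle
from scipy.spatial.transform import Rotation as Ro
o=manip.observe();q=o['tcp_rot'];print(o['time_s'],o['eef_pos'].round(3),o['q'].round(3),Ro.from_quat(np.r_[q[1:],q[0]]).as_matrix().round(3).tolist())
D=pickle.load(open('c0.pkl','rb'));c=D['top'];hsv=cv2.cvtColor(c['img'],cv2.COLOR_RGB2HSV)
def blob(lo,hi,box,name,z):
    m=cv2.inRange(hsv,lo,hi);k=np.zeros_like(m);u0,v0,u1,v1=box;k[v0:v1,u0:u1]=m[v0:v1,u0:u1]
    n,l,s,ce=cv2.connectedComponentsWithStats(k);
    if n<2: print(name,'none');return
    i=1+s[1:,4].argmax();p=cv2.findNonZero((l==i).astype(np.uint8));r=cv2.minAreaRect(p);b=cv2.boxPoints(r)
    print(name,s[i],ce[i].round(1),'ctr',world(c,*r[0],z).round(4),'corners',world(c,b[:,0],b[:,1],z)[:,:2].round(3).tolist(),'depthz',world(c,*ce[i])[2].round(3))
blob((20,150,120),(35,255,255),(200,140,335,170),'yellow',.2)
blob((5,150,120),(17,255,255),(230,160,310,195),'orange',.095)
blob((100,120,80),(125,255,255),(105,195,175,250),'cradle',.01)
blob((50,100,60),(85,255,255),(190,215,225,250),'jarlid',.065)
E
```

```text
0.85 [ 0.199 -0.808  0.232] [-1.329  0.934  1.238  1.872 -0.     1.571] [[0.971, 0.238, 0.001], [0.238, -0.971, -0.002], [-0.0, 0.003, -1.0]]
yellow [213 155 109   5 274] [266.7 157. ] ctr [ 0.5758 -0.018   0.2   ] corners [[0.579, 0.123], [0.58, -0.159], [0.572, -0.159], [0.572, 0.123]] depthz 0.208
orange [257 170  22  15 322] [267.4 176.9] ctr [ 0.5467 -0.0197  0.095 ] corners [[0.568, 0.01], [0.567, -0.05], [0.526, -0.049], [0.527, 0.01]] depthz 0.113
cradle [ 115  203   49   37 1416] [139.4 220.8] ctr [0.4386 0.364  0.01  ] corners [[0.402, 0.436], [0.497, 0.427], [0.476, 0.291], [0.381, 0.302]] depthz 0.009
jarlid [197 223  18  18 250] [205.5 232.1] ctr [0.3949 0.1585 0.065 ] corners [[0.395, 0.193], [0.429, 0.159], [0.394, 0.124], [0.361, 0.158]] depthz 0.065
```

Call:
servo_tool([
  {"delta_pos": [0,0,1],"spin": 0},
  {"delta_pos": [0,0,1],"spin": 0},
  {"delta_pos": [0,0,1],"spin": 0},
  {"delta_pos": [0,0,1],"spin": 0},
  {"delta_pos": [0,0,1],"spin": 0},
  {"delta_pos": [0,0,1],"spin": 0},
  {"delta_pos": [0,0,1],"spin": 0},
  {"delta_pos": [0,0,1],"spin": 0},
])

```text
time_s: 1.52
eef_pos: [0.1743, -0.708, 0.4555]
tcp_rot: [0.068, 0.99, 0.12, 0.008]
wrist_force: [0.2, -0.1, 1.0]
grip_width: 0.0854
gripper_force: 0.0
```

```bash
cat >> h.py <<'E'
from scipy.spatial.transform import Rotation as Ro
def st():
    o=manip.observe();q=o['tcp_rot'];R=Ro.from_quat(np.r_[q[1:],q[0]]).as_matrix()
    print(round(float(o['time_s']),2),o['eef_pos'].round(4),'q',o['q'].round(3),'z',R[:,2].round(3),'y',R[:,1].round(3),'F',o['wrist_force'].round(1),round(float(o['grip_width']),4));return o,R
E
python3 -c "
from h import *
st()"
```

```text
1.52 [ 0.1743 -0.708   0.4555] q [-1.329  0.74   1.457  2.151 -0.     1.571] z [ 0.033 -0.133 -0.991] y [ 0.236 -0.962  0.136] F [ 0.2 -0.1  1. ] 0.0854
```

The tool has leaned 8° outward at the joint limit, so limits do produce lean. I'll continue.

Call:
servo_tool([
  {"delta_pos": [0.1,-0.4,1],"spin": 0},
  {"delta_pos": [0.1,-0.4,1],"spin": 0},
  {"delta_pos": [0.1,-0.4,1],"spin": 0},
  {"delta_pos": [0.1,-0.4,1],"spin": 0},
])

```text
time_s: 1.85
eef_pos: [0.1719, -0.697, 0.5185]
tcp_rot: [0.124, 0.985, 0.119, 0.015]
wrist_force: [-0.0, -0.4, 0.3]
grip_width: 0.0859
gripper_force: 0.0
```

```bash
python3 -c "
from h import *
st()"
```

```text
1.85 [ 0.1719 -0.697   0.5185] q [-1.329  0.656  1.456  2.12  -0.     1.572] z [ 0.059 -0.241 -0.969] y [ 0.231 -0.941  0.248] F [-0.  -0.4  0.3] 0.0859
```

Call:
servo_tool([
  {"delta_pos": [0.2,-0.8,1],"spin": 0},
  {"delta_pos": [0.2,-0.8,1],"spin": 0},
  {"delta_pos": [0.2,-0.8,1],"spin": 0},
  {"delta_pos": [0.2,-0.8,1],"spin": 0},
  {"delta_pos": [0.2,-0.8,1],"spin": 0},
  {"delta_pos": [0.2,-0.8,1],"spin": 0},
])

```text
time_s: 2.35
eef_pos: [0.1847, -0.747, 0.5659]
tcp_rot: [0.214, 0.969, 0.117, 0.026]
wrist_force: [-0.8, 0.3, 0.5]
grip_width: 0.085
gripper_force: 0.0
```

```bash
python3 -c "
from h import *
st()"
```

```text
2.35 [ 0.1847 -0.747   0.5659] q [-1.328  0.623  1.456  1.97  -0.     1.572] z [ 0.101 -0.409 -0.907] y [ 0.216 -0.881  0.421] F [-0.8  0.3  0.5] 0.085
```

Call:
servo_tool([
  {"delta_pos": [0.2,-0.8,1],"spin": 0},
  {"delta_pos": [0.2,-0.8,1],"spin": 0},
  {"delta_pos": [0.2,-0.8,1],"spin": 0},
  {"delta_pos": [0.2,-0.8,1],"spin": 0},
  {"delta_pos": [-0.2,0.8,0],"spin": 0},
  {"delta_pos": [-0.2,0.8,-0.5],"spin": 0},
])

```text
time_s: 2.85
eef_pos: [0.1885, -0.7618, 0.5976]
tcp_rot: [0.275, 0.954, 0.115, 0.034]
wrist_force: [1.3, -0.7, 1.8]
grip_width: 0.0857
gripper_force: 0.0
```

```bash
python3 -c "
from h import *
st()"
```

```text
2.85 [ 0.1885 -0.7618  0.5976] q [-1.328  0.458  1.129  1.681 -0.     1.573] z [ 0.128 -0.517 -0.847] y [ 0.202 -0.822  0.532] F [ 1.3 -0.7  1.8] 0.0857
```

The 32° lean is kept. Now swing toward the station while spinning.

Call:
servo_tool([
  {"delta_pos": [0.34,0.86,-0.36],"spin": 0.7},
  {"delta_pos": [0.34,0.86,-0.36],"spin": 0.7},
  {"delta_pos": [0.34,0.86,-0.36],"spin": 0.7},
  {"delta_pos": [0.34,0.86,-0.36],"spin": 0.7},
  {"delta_pos": [0.34,0.86,-0.36],"spin": 0.7},
  {"delta_pos": [0.34,0.86,-0.36],"spin": 0.7},
  {"delta_pos": [0.34,0.86,-0.36],"spin": 0.7},
  {"delta_pos": [0.34,0.86,-0.36],"spin": 0.7},
  {"delta_pos": [0.34,0.86,-0.36],"spin": 0.7},
  {"delta_pos": [0.34,0.86,-0.36],"spin": 0.7},
  {"delta_pos": [0.34,0.86,-0.36],"spin": 0.7},
  {"delta_pos": [0.34,0.86,-0.36],"spin": 0.7},
])

```text
time_s: 3.85
eef_pos: [0.3454, -0.3628, 0.4338]
tcp_rot: [0.236, 0.822, 0.497, 0.143]
wrist_force: [1.0, 0.1, 0.6]
grip_width: 0.0855
gripper_force: 0.0
```

```bash
python3 - <<'E'
from h import *
import pickle
st()
D=pickle.load(open('c0.pkl','rb'));c=D['top'];hsv=cv2.cvtColor(c['img'],cv2.COLOR_RGB2HSV)
m=cv2.inRange(hsv,(18,120,100),(38,255,255));m[:145]=0;m[170:]=0;m[:,:205]=0;m[:,330:]=0
v,u=np.nonzero(m);p=world(c,u.astype(float),v.astype(float),.2)
k=np.polyfit(p[:,1],p[:,0],1);print('yellow slope',k,p[:,1].min(),p[:,1].max(),p[:,0].mean(),len(u))
# points by depth along coupling region
v,u=np.mgrid[165:200,222:340];v=v.ravel();u=u.ravel();ok=c['z_map'][v,u]>0;p=world(c,u[ok].astype(float),v[ok].astype(float))
hh=hsv[v[ok],u[ok]]
for n,s in(('orange',(hh[:,0]>4)&(hh[:,0]<17)&(hh[:,1]>150)&(p[:,2]>.1)),('block',(p[:,2]>.118)&(p[:,2]<.135)&(p[:,1]<-.15))):
    q=p[s];print(n,len(q),q.min(0).round(3),q.max(0).round(3),q.mean(0).round(4), np.polyfit(q[:,1],q[:,0],1).round(3))
E
```

```text
3.85 [ 0.3454 -0.3628  0.4338] q [-0.961 -0.193 -0.109  1.147  0.247  1.158] z [ 0.471 -0.246 -0.847] y [ 0.75  -0.393  0.531] F [1.  0.1 0.6] 0.0855
yellow slope [-0.00241341  0.57596723] -0.1589330059134815 0.12336514053112804 0.5760145698455178 360
orange 307 [ 0.524 -0.049  0.1  ] [0.566 0.01  0.122] [ 0.5436 -0.0191  0.1116] [-0.003  0.544]
block 181 [ 0.52  -0.202  0.118] [ 0.57  -0.162  0.135] [ 0.5424 -0.1799  0.1254] [0.076 0.556]
```

Call:
servo_tool([
  {"delta_pos": [0.33,0.81,-0.42],"spin": 0.575},
  {"delta_pos": [0.33,0.81,-0.42],"spin": 0.575},
  {"delta_pos": [0.33,0.81,-0.42],"spin": 0.575},
  {"delta_pos": [0.33,0.81,-0.42],"spin": 0.575},
  {"delta_pos": [0.33,0.81,-0.42],"spin": 0.575},
  {"delta_pos": [0.33,0.81,-0.42],"spin": 0.575},
  {"delta_pos": [0.33,0.81,-0.42],"spin": 0.575},
  {"delta_pos": [0.33,0.81,-0.42],"spin": 0.575},
  {"delta_pos": [0,0,0],"spin": 0},
])

```text
time_s: 4.6
eef_pos: [0.4505, -0.1002, 0.2966]
tcp_rot: [0.192, 0.679, 0.681, 0.195]
wrist_force: [-0.5, 0.8, 0.3]
grip_width: 0.0857
gripper_force: 0.0
```

```bash
python3 - <<'E'
from h import *
import pickle
st()
c=cam('wrist');pickle.dump(c,open('w1.pkl','wb'));save(c,'w1.png')
f=192/np.tan(np.radians(c['vfov']/2));print(c['f'],c['vfov'],c['cx'],c['cy'],-c['R'].T@c['t'],c['R'].round(2).tolist())
E
```

```text
4.6 [ 0.4505 -0.1002  0.2966] q [-0.339 -0.274 -0.512  0.804  0.181  1.278] z [ 0.528  0.005 -0.85 ] y [0.85  0.002 0.528] F [-0.5  0.8  0.3] 0.0857
297.3186396354542 65.70646984690485 254.46564507937265 200.57214687674954 [ 0.37532889 -0.02794916  0.41780012] [[0.85, 0.0, 0.53], [-0.15, -0.96, 0.24], [0.51, -0.28, -0.81]]
```

View pics/w1.png

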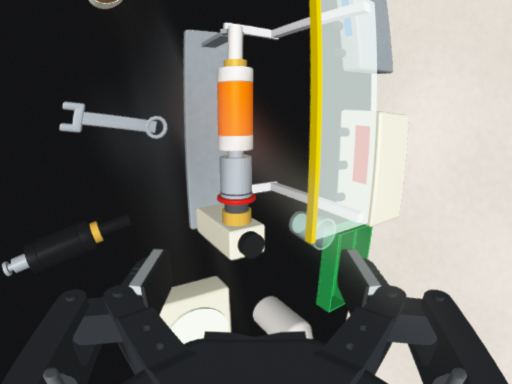

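The wrist view shows the orange-and-white barrel at (235,110), the steel sleeve at (236,177), the red flange at (236,199), the ivory block at (232,230) and the yellow guard edge at u≈315. There are three candidates. In this view the orange-and-white one is on the station and the black one is at (60,250). The turquoise one was at (404,297) in the top view. Only the orange one fits. Next I'll measure by rays and make the confirming crop.

```bash
cat >> h.py <<'E'
def fish(c,u,v,z):
    a=(np.asarray(u,float)-c['cx']);b=(np.asarray(v,float)-c['cy']);r=np.hypot(a,b)+1e-9;th=r/c['f']
    d=np.stack([np.sin(th)*a/r,np.sin(th)*b/r,np.cos(th)],-1);C=-c['R'].T@c['t'];w=d@c['R']
    return C+w*((z-C[2])/w[...,2])[...,None]
E
python3 - <<'E'
from h import *
import pickle
c=pickle.load(open('w1.pkl','rb'));hsv=cv2.cvtColor(c['img'],cv2.COLOR_RGB2HSV)
cv2.imwrite('pics/w1c.png',cv2.resize(c['img'][10:270,170:340,::-1],None,fx=2.3,fy=2.3,interpolation=cv2.INTER_CUBIC))
def reg(n,m,z):
    v,u=np.nonzero(m);p=fish(c,u,v,z);print(n,len(u),(u.min(),u.max(),v.min(),v.max()),p[:,:2].mean(0).round(4),p[:,:2].min(0).round(4),p[:,:2].max(0).round(4))
    return p
R=cv2.inRange(hsv,(0,150,100),(4,255,255))|cv2.inRange(hsv,(174,150,100),(180,255,255));R[:185]=0;R[215:]=0;R[:,:205]=0;R[:,265:]=0
reg('red',R,.095)
O=cv2.inRange(hsv,(5,170,120),(16,255,255));O[:75]=0;O[140:]=0;O[:,:205]=0;O[:,265:]=0
p=reg('orange',O,.095);print(np.polyfit(p[:,1],p[:,0],1))
Y=cv2.inRange(hsv,(20,150,120),(35,255,255));Y[:,:300]=0;Y[:,330:]=0
p=reg('yellow',Y,.2);print(np.polyfit(p[:,1],p[:,0],1))
# row profiles along u=236 columns
print([ (v,c['img'][v,236].tolist()) for v in range(60,72,2)],[(v,c['img'][v,236].tolist()) for v in range(144,160,2)])
for v in(72,152,156,190): print(v,fish(c,236,v,.095).round(4),fish(c,236,v,.117).round(4))
E
```

```text
red 207 (np.int64(218), np.int64(255), np.int64(194), np.int64(204)) [ 0.5502 -0.1355] [ 0.523  -0.1417] [ 0.5771 -0.1246]
orange 1506 (np.int64(218), np.int64(252), np.int64(81), np.int64(134)) [ 0.5486 -0.0218] [ 0.5254 -0.0513] [0.5723 0.0154]
[-0.01546677  0.54824733]
yellow 2660 (np.int64(305), np.int64(321), np.int64(0), np.int64(243)) [ 0.5815 -0.0286] [ 0.5734 -0.1633] [0.5895 0.0977]
[-0.00399958  0.58141949]
[(60, [245, 213, 90]), (62, [244, 212, 89]), (64, [244, 211, 90]), (66, [246, 240, 228]), (68, [251, 250, 249]), (70, [251, 250, 249])] [(144, [244, 242, 239]), (146, [244, 241, 238]), (148, [243, 240, 237]), (150, [230, 227, 225]), (152, [196, 200, 205]), (154, [194, 200, 206]), (156, [192, 198, 204]), (158, [176, 181, 186])]
72 [0.5495 0.0263 0.095 ] [0.5376 0.0226 0.117 ]
152 [ 0.5491 -0.0729  0.095 ] [ 0.5373 -0.0699  0.117 ]
156 [ 0.5491 -0.078   0.095 ] [ 0.5373 -0.0745  0.117 ]
190 [ 0.5485 -0.1214  0.095 ] [ 0.5367 -0.1151  0.117 ]
```

View pics/w1c.png

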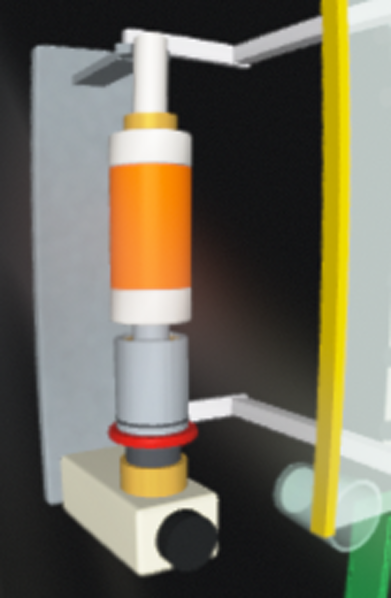

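The crop confirms the orange-and-white cartridge in the steel sleeve with the red flange. The axis is at x≈0.549, the station origin at y≈-0.077, yaw ≈0, and sleeve_mid at y≈-0.102. Approaching along the tool axis.

Call:
servo_tool([
  {"delta_pos": [0.26,-0.015,-0.77],"spin": 0},
  {"delta_pos": [0.26,-0.015,-0.77],"spin": 0},
  {"delta_pos": [0.26,-0.015,-0.77],"spin": 0},
  {"delta_pos": [0.4,0,-0.64],"spin": 0},
  {"delta_pos": [0.4,0,-0.64],"spin": 0},
  {"delta_pos": [0.4,0,-0.64],"spin": 0},
  {"delta_pos": [0,0,0],"spin": 0},
])

```text
time_s: 5.23
eef_pos: [0.5296, -0.1074, 0.1268]
tcp_rot: [0.193, 0.682, 0.678, 0.194]
wrist_force: [-1.6, 0.1, -0.8]
grip_width: 0.0851
gripper_force: 0.0
```

```bash
python3 -c "
from h import *
st()"
```

```text
5.23 [ 0.5296 -0.1074  0.1268] q [-0.283  0.022 -0.757  0.255  0.146  1.334] z [ 0.527 -0.001 -0.85 ] y [ 0.85  -0.006  0.527] F [-1.6  0.1 -0.8] 0.0851
```

Call:
servo_tool([
  {"delta_pos": [0.26,0.12,-0.42],"spin": 0},
  {"delta_pos": [0.26,0,-0.42],"spin": 0},
  {"delta_pos": [0.26,0,-0.42],"spin": 0},
  {"delta_pos": [0,0,0],"spin": 0},
])

```text
time_s: 5.57
eef_pos: [0.561, -0.1027, 0.0794]
tcp_rot: [0.195, 0.682, 0.678, 0.194]
wrist_force: [-0.1, -0.5, -0.6]
grip_width: 0.0854
gripper_force: 0.0
```

```bash
python3 - <<'E'
from h import *
import pickle
st()
c=cam('wrist');save(c,'w2.png')
E
```

```text
5.57 [ 0.561  -0.1027  0.0794] q [-0.251  0.146 -0.786  0.095  0.13   1.362] z [ 0.529 -0.002 -0.848] y [ 0.848 -0.005  0.529] F [-0.1 -0.5 -0.6] 0.0854
```

View pics/w2.png

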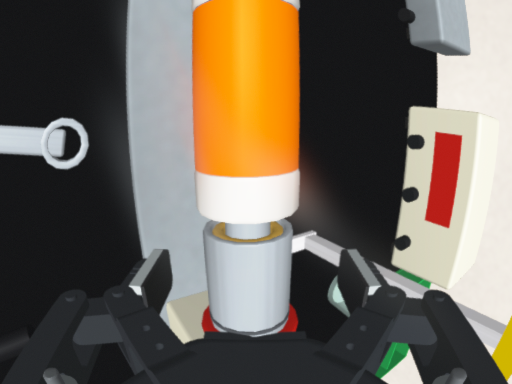

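The pads at (155,280) and (357,280) straddle the sleeve at (248,280), clear of the red flange at (248,320). Closing.

Call:
servo_tool([
  {"delta_pos": [0,0,0],"spin": 0},
  {"delta_pos": [0,0,0],"spin": 0},
  {"delta_pos": [0,0,0],"spin": 0},
  {"delta_pos": [0,0,0],"spin": 0},
  {"delta_pos": [0,0,0],"spin": 0},
  {"delta_pos": [0,0,0],"spin": 0},
  {"delta_pos": [0,0,0],"spin": 0},
  {"delta_pos": [0,0,0],"spin": 0},
  {"delta_pos": [0,0,0],"spin": 0},
], grip=30)

```text
time_s: 6.37
eef_pos: [0.5572, -0.1019, 0.0801]
tcp_rot: [0.194, 0.682, 0.678, 0.193]
wrist_force: [-18.2, -1.9, 9.5]
grip_width: 0.038
gripper_force: 57.9
```

Call:
servo_tool([
  {"delta_pos": [-0.09,-0.12,0],"spin": 0},
  {"delta_pos": [0,-0.12,0],"spin": 0},
  {"delta_pos": [0,-0.12,0],"spin": 0},
  {"delta_pos": [0,0,0],"spin": 0},
])

```text
time_s: 6.7
eef_pos: [0.5568, -0.1145, 0.0805]
tcp_rot: [0.194, 0.68, 0.679, 0.196]
wrist_force: [13.4, 8.1, -17.0]
grip_width: 0.0377
gripper_force: 73.5
```

```bash
python3 -c "
from h import *
st()"
```

```text
6.7 [ 0.5568 -0.1145  0.0805] q [-0.285  0.143 -0.784  0.104  0.153  1.33 ] z [ 0.53   0.003 -0.848] y [ 0.848 -0.003  0.53 ] F [ 13.4   8.1 -17. ] 0.0377
```

Call:
servo_tool([
  {"delta_pos": [0.04,-0.08,-0.03],"spin": 0},
  {"delta_pos": [0,-0.06,0],"spin": 0},
  {"delta_pos": [0,0,0],"spin": 0},
])

```text
time_s: 6.95
eef_pos: [0.5571, -0.1161, 0.0801]
tcp_rot: [0.191, 0.679, 0.68, 0.199]
wrist_force: [-10.8, 30.3, 15.0]
grip_width: 0.0377
gripper_force: 77.8
```

```bash
cat >>h.py <<'E'
def orange(name=None):
    c=cam('wrist');hsv=cv2.cvtColor(c['img'],cv2.COLOR_RGB2HSV)
    m=cv2.inRange(hsv,(5,170,120),(16,255,255));v,u=np.nonzero(m);p=fish(c,u,v,.095+.0)
    print('orange y',np.percentile(p[:,1],[1,99]).round(4),'v',v.min(),v.max(),len(v))
    if name: save(c,name)
E
python3 -c "
from h import *
st();orange('w3.png')"
```

```text
6.95 [ 0.5571 -0.1161  0.0801] q [-0.295  0.146 -0.782  0.106  0.166  1.32 ] z [ 0.531  0.012 -0.848] y [ 0.848 -0.002  0.531] F [-10.8  30.3  15. ] 0.0377
orange y [-0.0344  0.0128] v 0 95 2725
```

Call:
servo_tool([
  {"delta_pos": [0,0,0],"spin": 0},
  {"delta_pos": [0,0,0],"spin": 0},
  {"delta_pos": [0,0,0],"spin": 0},
  {"delta_pos": [0,0,0],"spin": 0},
  {"delta_pos": [0,0,0],"spin": 0},
  {"delta_pos": [0,0,0],"spin": 0},
])

```text
time_s: 7.5
eef_pos: [0.5571, -0.116, 0.0801]
tcp_rot: [0.191, 0.679, 0.68, 0.199]
wrist_force: [-10.1, 29.3, 14.3]
grip_width: 0.0373
gripper_force: 77.7
```

```bash
python3 -c "
from h import *
st();orange('w4.png')"
```

```text
7.5 [ 0.5571 -0.116   0.0801] q [-0.294  0.146 -0.782  0.106  0.165  1.321] z [ 0.531  0.011 -0.848] y [ 0.848 -0.002  0.531] F [-10.1  29.3  14.3] 0.0373
orange y [-0.0344  0.0128] v 0 95 2722
```

View pics/w4.png

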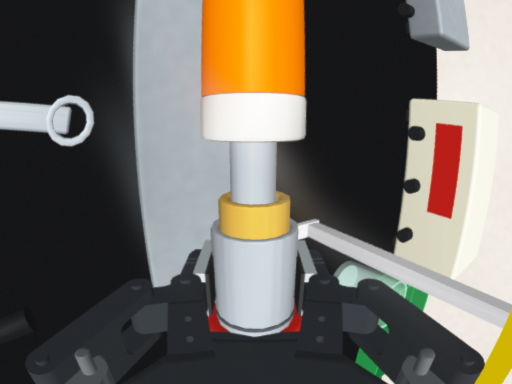

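The cartridge is pushed out, with the nipple showing at (253,170). Letting go.

Call:
servo_tool([
  {"delta_pos": [0,0,0],"spin": 0},
  {"delta_pos": [0,0,0],"spin": 0},
  {"delta_pos": [0,0,0],"spin": 0},
  {"delta_pos": [0,0,0],"spin": 0},
  {"delta_pos": [0,0,0],"spin": 0},
  {"delta_pos": [0,0,0],"spin": 0},
  {"delta_pos": [0,0,0],"spin": 0},
  {"delta_pos": [0,0,0],"spin": 0},
], grip=85)

```text
time_s: 8.22
eef_pos: [0.5589, -0.1221, 0.0799]
tcp_rot: [0.196, 0.681, 0.678, 0.195]
wrist_force: [-0.6, -0.8, -0.5]
grip_width: 0.0849
gripper_force: 0.0
```

```bash
python3 -c "
from h import *
st();orange('w5.png')"
```

```text
8.22 [ 0.5589 -0.1221  0.0799] q [-0.298  0.149 -0.779  0.102  0.155  1.321] z [ 0.531 -0.002 -0.847] y [ 0.847 -0.004  0.531] F [-0.6 -0.8 -0.5] 0.0849
orange y [-0.0351  0.0058] v 0 317 2288
```

View pics/w5.png

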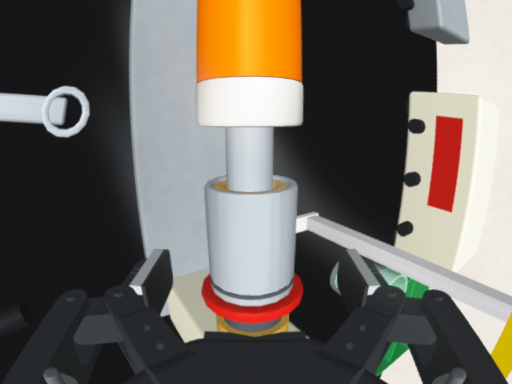

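The sleeve is forward again and the nipple is still in the socket at (250,155). Sliding along the axis to the barrel's middle.

Call:
servo_tool([
  {"delta_pos": [-0.015,0.6,0],"spin": 0},
  {"delta_pos": [-0.015,0.6,0],"spin": 0},
  {"delta_pos": [-0.015,0.6,0],"spin": 0},
  {"delta_pos": [-0.015,0.6,0],"spin": 0},
  {"delta_pos": [0,0.55,0],"spin": 0},
  {"delta_pos": [0,0,0],"spin": 0},
])

```text
time_s: 8.77
eef_pos: [0.5563, -0.001, 0.0799]
tcp_rot: [0.195, 0.68, 0.679, 0.196]
wrist_force: [-0.3, -0.4, -0.3]
grip_width: 0.0851
gripper_force: 0.0
```

```bash
python3 -c "
from h import *
st();orange()"
```

```text
8.77 [ 0.5563 -0.001   0.0799] q [-0.003  0.117 -0.827  0.067  0.002  1.57 ] z [ 0.531  0.    -0.847] y [ 0.847 -0.002  0.531] F [-0.3 -0.4 -0.3] 0.0851
orange y [-0.0493  0.027 ] v 219 336 3319
```

Call:
servo_tool([
  {"delta_pos": [0,-0.07,0],"spin": 0},
  {"delta_pos": [0,0,0],"spin": 0},
  {"delta_pos": [0,0,0],"spin": 0},
  {"delta_pos": [0,0,0],"spin": 0},
  {"delta_pos": [0,0,0],"spin": 0},
  {"delta_pos": [0,0,0],"spin": 0},
  {"delta_pos": [0,0,0],"spin": 0},
  {"delta_pos": [0,0,0],"spin": 0},
], grip=35)

```text
time_s: 9.48
eef_pos: [0.5567, -0.0074, 0.0802]
tcp_rot: [0.196, 0.681, 0.678, 0.195]
wrist_force: [-2.7, -4.8, 4.9]
grip_width: 0.0414
gripper_force: 60.0
```

```bash
python3 -c "
from h import *
st()"
```

```text
9.48 [ 0.5567 -0.0074  0.0802] q [-0.016  0.117 -0.826  0.067  0.006  1.561] z [ 0.532 -0.003 -0.847] y [ 0.847 -0.004  0.532] F [-2.7 -4.8  4.9] 0.0414
```

Call:
servo_tool([
  {"delta_pos": [0,0.17,0],"spin": 0},
  {"delta_pos": [0,0.17,0],"spin": 0},
  {"delta_pos": [0,0.17,0],"spin": 0},
  {"delta_pos": [0,0.16,0],"spin": 0},
  {"delta_pos": [0,0,0],"spin": 0},
  {"delta_pos": [0,0,0],"spin": 0},
])

```text
time_s: 9.98
eef_pos: [0.5566, 0.0211, 0.08]
tcp_rot: [0.195, 0.681, 0.679, 0.196]
wrist_force: [1.0, 2.1, 0.8]
grip_width: 0.0413
gripper_force: 60.5
```

```bash
python3 -c "
from h import *
st();orange('w6.png')"
```

```text
9.98 [0.5566 0.0211 0.08  ] q [ 0.053  0.118 -0.825  0.068 -0.028  1.619] z [ 0.531  0.    -0.847] y [ 0.847 -0.003  0.531] F [1.  2.1 0.8] 0.0413
orange y [-0.0254  0.0553] v 205 336 4012
```

View pics/w6.png

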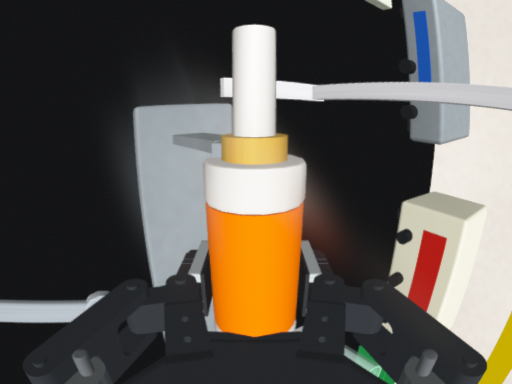

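The nipple is out: the cartridge is in the grip and the stub at (255,80) is over the V rest. Lifting and backing out.

Call:
servo_tool([
  {"delta_pos": [0,-0.01,0.15],"spin": 0},
  {"delta_pos": [0,0,0.2],"spin": 0},
  {"delta_pos": [-0.4,0,0.64],"spin": 0},
  {"delta_pos": [-0.5,0,0.8],"spin": 0},
  {"delta_pos": [-0.5,0,0.8],"spin": 0},
  {"delta_pos": [-0.5,0,0.8],"spin": 0},
  {"delta_pos": [-0.5,0,0.6],"spin": 0},
  {"delta_pos": [0,0,0],"spin": 0},
])

```text
time_s: 10.7
eef_pos: [0.4592, 0.0195, 0.2448]
tcp_rot: [0.198, 0.681, 0.677, 0.197]
wrist_force: [2.3, 0.2, -1.4]
grip_width: 0.0413
gripper_force: 61.9
```

```bash
python3 - <<'E'
from h import *
import pickle
st()
c=cam('top');pickle.dump(c,open('c2.pkl','wb'));hsv=cv2.cvtColor(c['img'],cv2.COLOR_RGB2HSV)
m=cv2.inRange(hsv,(98,110,60),(128,255,255));m[:195]=0;m[250:]=0;m[:,:105]=0;m[:,175:]=0
r=cv2.minAreaRect(cv2.findNonZero(m));b=cv2.boxPoints(r);print(r)
z=c['z_map'];v,u=np.nonzero(m);p=world(c,u.astype(float),v.astype(float))
print('heights',np.percentile(p[:,2],[1,10,50,90,99]).round(3))
pl=p[(p[:,2]<.018)];rr=cv2.minAreaRect(pl[:,:2].astype(np.float32));print('plate',rr,pl[:,:2].mean(0))
hi=p[p[:,2]>.03];print('hi',len(hi))
mid=np.array(rr[0])
for s in(hi[hi[:,1]>mid[1]],hi[hi[:,1]<mid[1]]): print(s.mean(0).round(4),s.min(0).round(3),s.max(0).round(3))
cv2.imwrite('pics/cr.png',cv2.resize(c['img'][180:260,90:240,::-1],None,fx=5,fy=5,interpolation=cv2.INTER_CUBIC))
E
```

```text
10.7 [0.4592 0.0195 0.2448] q [ 0.068 -0.276 -0.659  0.623 -0.038  1.632] z [ 0.536 -0.002 -0.844] y [ 0.844 -0.004  0.536] F [ 2.3  0.2 -1.4] 0.0413
((139.40538024902344, 220.6813201904297), (46.3330192565918, 32.54867172241211), 7.907163143157959)
heights [-0.004  0.002  0.009  0.045  0.063]
plate ((0.44058772921562195, 0.3663705587387085), (0.13870637118816376, 0.09824249148368835), 81.42249298095703) [0.4379164  0.36157944]
hi 196
[0.4447 0.4031 0.051 ] [0.414 0.395 0.032] [0.476 0.415 0.068]
[0.4262 0.3105 0.1038] [ 0.261 -0.004  0.031] [0.463 0.333 1.325]
```

View pics/cr.png

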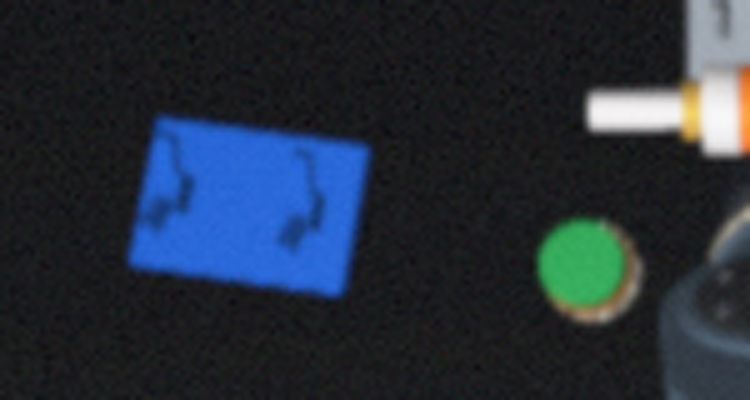

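The crop shows the cradle plate with corners at about (156,115), (371,147), (343,298) and (128,268), so its centre is near (0.439, 0.364) with yaw ≈ -0.148. The jar is clear of the path. Carrying across at height.

Call:
servo_tool([
  {"delta_pos": [-0.04,0.94,0.05],"spin": -0.16},
  {"delta_pos": [-0.04,0.94,0.05],"spin": -0.16},
  {"delta_pos": [-0.04,0.94,0],"spin": -0.16},
  {"delta_pos": [-0.04,0.94,0],"spin": -0.16},
  {"delta_pos": [-0.04,0.94,0],"spin": -0.16},
  {"delta_pos": [-0.04,0.94,0],"spin": -0.16},
  {"delta_pos": [-0.04,0.94,0],"spin": -0.16},
  {"delta_pos": [-0.04,0.94,0],"spin": -0.16},
  {"delta_pos": [-0.02,0.94,0],"spin": -0.13},
  {"delta_pos": [0,0,0],"spin": 0},
])

```text
time_s: 11.58
eef_pos: [0.4471, 0.3633, 0.2407]
tcp_rot: [0.208, 0.728, 0.628, 0.18]
wrist_force: [0.5, 0.6, -2.1]
grip_width: 0.0417
gripper_force: 61.7
```

```bash
python3 - <<'E'
from h import *
import pickle
st()
c=cam('wrist');pickle.dump(c,open('w7.pkl','wb'));hsv=cv2.cvtColor(c['img'],cv2.COLOR_RGB2HSV)
m=cv2.inRange(hsv,(98,120,60),(128,255,255));
n,l,s,ce=cv2.connectedComponentsWithStats(m)
for i in range(1,n):
    if s[i,4]>60: print(s[i],ce[i].round(1))
save(c,'w7.png')
t=cam('top');pickle.dump(t,open('c3.pkl','wb'))
E
```

```text
11.58 [0.4471 0.3633 0.2407] q [ 0.934  0.118 -0.277  0.891 -0.486  2.582] z [ 0.523 -0.078 -0.848] y [ 0.839 -0.125  0.529] F [ 0.5  0.6 -2.1] 0.0417
[ 222    0   98   24 1308] [275.8   8.1]
[ 106  114   83  122 8082] [146.8 174.4]
[366 207   7  32 205] [369.1 221.8]
```

View pics/w7.png

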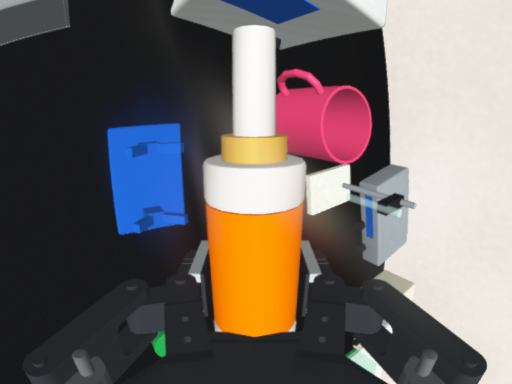

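The last picture shows the blue plate fully visible at left, (108–187, 124–234), with the cartridge held at (255,240). I'll project the plate's corners, and the cartridge's orange band for its offset in the grip.

```bash
python3 - <<'E'
from h import *
import pickle
c=pickle.load(open('w7.pkl','rb'));hsv=cv2.cvtColor(c['img'],cv2.COLOR_RGB2HSV)
m=cv2.inRange(hsv,(98,120,60),(128,255,255));m[:110]=0;m[240:]=0;m[:,:100]=0;m[:,195:]=0
h=cv2.convexHull(cv2.findNonZero(m))[:,0]
p=fish(c,h[:,0],h[:,1],.01)[:,:2].astype(np.float32);r=cv2.minAreaRect(p);print('plate',r,cv2.boxPoints(r).round(3).tolist())
t=pickle.load(open('c3.pkl','rb'));hs=cv2.cvtColor(t['img'],cv2.COLOR_RGB2HSV)
o=cv2.inRange(hs,(5,150,120),(17,255,255));n,l,s,ce=cv2.connectedComponentsWithStats(o);
for i in range(1,n):
    if s[i,4]>30:
        print(s[i],ce[i].round(1));v,u=np.nonzero(l==i);q=world(t,u.astype(float),v.astype(float),.268);print(cv2.minAreaRect(q[:,:2].astype(np.float32)))
axz=.2407+.0148
o=cv2.inRange(hsv,(5,170,120),(16,255,255));
for v in(206,210,214):
    u=np.nonzero(o[v,190:320])[0]+190
    if len(u): print(v,u.min(),u.max(),fish(c,[u.min(),u.max()],[v,v],axz).round(4).tolist())
E
```

```text
plate ((0.442147433757782, 0.3695519268512726), (0.14485754072666168, 0.09528607875108719), 81.25656127929688) [[0.3840000033378601, 0.3050000071525574], [0.4779999852180481, 0.29100000858306885], [0.5, 0.4339999854564667], [0.4059999883174896, 0.4480000138282776]]
[109 201  15  17 168] [115.9 209.7]
((0.43332046270370483, 0.34975337982177734), (0.027752289548516273, 0.042363669723272324), 82.00858306884766)
206 206 208 [[0.4211, 0.4046, 0.2555], [0.4219, 0.4043, 0.2555]]
210 206 299 [[0.4207, 0.4029, 0.2555], [0.468, 0.3871, 0.2555]]
214 206 301 [[0.4204, 0.4013, 0.2555], [0.4691, 0.3846, 0.2555]]
```

Cartridge ≈ (0.440, 0.367) and cradle ≈ (0.440, 0.366), with headings agreeing at -8.5°. Descending.

Call:
servo_tool([
  {"delta_pos": [0,0,-0.7],"spin": 0},
  {"delta_pos": [0,0,-0.7],"spin": 0},
  {"delta_pos": [0,0,-0.7],"spin": 0},
  {"delta_pos": [0,0,-0.7],"spin": 0},
  {"delta_pos": [0,0,-0.6],"spin": 0},
  {"delta_pos": [0,0,-0.4],"spin": 0},
  {"delta_pos": [0,0,-0.2],"spin": 0},
  {"delta_pos": [0,0,0],"spin": 0},
])

```text
time_s: 12.35
eef_pos: [0.4462, 0.3545, 0.0812]
tcp_rot: [0.21, 0.729, 0.626, 0.178]
wrist_force: [-0.7, 0.1, -3.2]
grip_width: 0.0413
gripper_force: 61.8
```

```bash
python3 - <<'E'
from h import *
import pickle
st()
c=cam('wrist');hsv=cv2.cvtColor(c['img'],cv2.COLOR_RGB2HSV)
m=cv2.inRange(hsv,(98,120,60),(128,255,255));n,l,s,ce=cv2.connectedComponentsWithStats(m)
for i in range(1,n):
    if s[i,4]>60: print(s[i],ce[i].round(1))
E
```

```text
12.35 [0.4462 0.3545 0.0812] q [ 0.926  0.262 -0.559  0.465 -0.486  2.577] z [ 0.523 -0.083 -0.849] y [ 0.839 -0.127  0.529] F [-0.7  0.1 -3.2] 0.0413
[  117   100   115   189 13751] [166.9 182.9]
[434 224  13  37 328] [440.  241.8]
```

Call:
servo_tool([
  {"delta_pos": [0,0.09,-0.1],"spin": 0},
  {"delta_pos": [0,0.09,-0.1],"spin": 0},
  {"delta_pos": [0,0,0],"spin": 0},
  {"delta_pos": [0,0,0],"spin": 0},
])

```text
time_s: 12.73
eef_pos: [0.4471, 0.3646, 0.0759]
tcp_rot: [0.209, 0.729, 0.626, 0.181]
wrist_force: [0.3, 0.1, -2.2]
grip_width: 0.0415
gripper_force: 61.8
```

```bash
python3 - <<'E'
from h import *
import pickle
st()
c=cam('wrist');hsv=cv2.cvtColor(c['img'],cv2.COLOR_RGB2HSV)
m=cv2.inRange(hsv,(98,120,60),(128,255,255));n,l,s,ce=cv2.connectedComponentsWithStats(m)
i=1+s[1:,4].argmax();h=cv2.convexHull(cv2.findNonZero((l==i).astype(np.uint8)))
a=cv2.approxPolyDP(h,4,True)[:,0]
p=fish(c,a[:,0],a[:,1],.01)[:,:2];th=-.148;ey=np.array([-np.sin(th),np.cos(th)]);ex=np.array([np.cos(th),np.sin(th)])
for A,P in zip(a,p): print(A,P.round(4),'cradle-local from (.440,.366):',np.round([(P-[.44,.366])@ex,(P-[.44,.366])@ey],4))
E
```

```text
12.73 [0.4471 0.3646 0.0759] q [ 0.937  0.28  -0.552  0.454 -0.489  2.587] z [ 0.525 -0.079 -0.847] y [ 0.837 -0.128  0.531] F [ 0.3  0.1 -2.2] 0.0415
[231 128] [0.4787 0.424 ] cradle-local from (.440,.366): [0.0297 0.0631]
[206 240] [0.4444 0.3486] cradle-local from (.440,.366): [ 0.0069 -0.0166]
[165 285] [0.405  0.3254] cradle-local from (.440,.366): [-0.0286 -0.0453]
[148 288] [0.3923 0.3284] cradle-local from (.440,.366): [-0.0416 -0.0442]
[140 275] [0.3902 0.3409] cradle-local from (.440,.366): [-0.0456 -0.0322]
[120 172] [0.3977 0.4138] cradle-local from (.440,.366): [-0.0489  0.0411]
[124 136] [0.4052 0.4348] cradle-local from (.440,.366): [-0.0446  0.063 ]
[147 122] [0.4212 0.4399] cradle-local from (.440,.366): [-0.0295  0.0703]
[171 117] [0.4373 0.4397] cradle-local from (.440,.366): [-0.0136  0.0725]
```

Call:
servo_tool([
  {"delta_pos": [0,0,-0.1],"spin": 0},
  {"delta_pos": [0,0,-0.1],"spin": 0},
  {"delta_pos": [0,0,-0.1],"spin": 0},
  {"delta_pos": [0,0,-0.1],"spin": 0},
  {"delta_pos": [0,0,0],"spin": 0},
  {"delta_pos": [0,0,0],"spin": 0},
])

```text
time_s: 13.28
eef_pos: [0.4468, 0.3639, 0.059]
tcp_rot: [0.209, 0.729, 0.626, 0.18]
wrist_force: [0.5, -0.4, -1.6]
grip_width: 0.0416
gripper_force: 61.8
```

Call:
servo_tool([
  {"delta_pos": [0,0,-0.03],"spin": 0},
  {"delta_pos": [0,0,-0.03],"spin": 0},
  {"delta_pos": [0,0,-0.03],"spin": 0},
  {"delta_pos": [0,0,0],"spin": 0},
])

```text
time_s: 13.62
eef_pos: [0.4481, 0.3645, 0.0569]
tcp_rot: [0.21, 0.729, 0.626, 0.181]
wrist_force: [3.5, -1.5, 3.0]
grip_width: 0.0411
gripper_force: 61.9
```

Light contact. Release gently.

Call:
servo_tool([
  {"delta_pos": [0.04,0,-0.02],"spin": 0},
  {"delta_pos": [0,0,0],"spin": 0},
  {"delta_pos": [0,0,0],"spin": 0},
])

```text
time_s: 13.87
eef_pos: [0.4492, 0.3646, 0.0558]
tcp_rot: [0.209, 0.729, 0.626, 0.181]
wrist_force: [0.4, -0.6, 6.2]
grip_width: 0.0411
gripper_force: 62.4
```

Call:
servo_tool([
  {"delta_pos": [0,0,0],"spin": 0},
  {"delta_pos": [0,0,0],"spin": 0},
  {"delta_pos": [0,0,0],"spin": 0},
  {"delta_pos": [0,0,0],"spin": 0},
  {"delta_pos": [0,0,0],"spin": 0},
  {"delta_pos": [0,0,0],"spin": 0},
  {"delta_pos": [0,0,0],"spin": 0},
  {"delta_pos": [0,0,0],"spin": 0},
], grip=80)

```text
time_s: 14.53
eef_pos: [0.4485, 0.3641, 0.055]
tcp_rot: [0.209, 0.729, 0.626, 0.18]
wrist_force: [-0.3, -0.9, 0.4]
grip_width: 0.08
gripper_force: 0.0
```

```bash
python3 - <<'E'
from h import *
st()
c=cam('wrist');hsv=cv2.cvtColor(c['img'],cv2.COLOR_RGB2HSV)
o=cv2.inRange(hsv,(5,170,120),(16,255,255))
for v in(202,206,210,214):
    u=np.nonzero(o[v,150:350])[0]+150
    if len(u): print(v,u.min(),u.max(),fish(c,[u.min(),u.max()],[v,v],.07).round(4).tolist())
E
```

```text
14.53 [0.4485 0.3641 0.055 ] q [ 0.934  0.311 -0.578  0.397 -0.488  2.584] z [ 0.525 -0.079 -0.847] y [ 0.838 -0.128  0.531] F [-0.3 -0.9  0.4] 0.08
206 210 303 [[0.4242, 0.405, 0.07], [0.4721, 0.3892, 0.07]]
210 210 304 [[0.4239, 0.4033, 0.07], [0.4726, 0.3868, 0.07]]
214 210 304 [[0.4235, 0.4017, 0.07], [0.4724, 0.3847, 0.07]]
```

Call:
servo_tool([
  {"delta_pos": [-0.25,0.037,0.4],"spin": 0},
  {"delta_pos": [-0.5,0.075,0.8],"spin": 0},
  {"delta_pos": [-0.5,0.075,0.8],"spin": 0},
  {"delta_pos": [-0.5,0.075,0.8],"spin": 0},
  {"delta_pos": [-0.5,0.075,0.8],"spin": 0},
  {"delta_pos": [-0.2,0,0.8],"spin": 0},
  {"delta_pos": [0,0,0],"spin": 0},
])

```text
time_s: 15.17
eef_pos: [0.3504, 0.3802, 0.2374]
tcp_rot: [0.208, 0.729, 0.626, 0.184]
wrist_force: [0.5, 0.9, 0.4]
grip_width: 0.0795
gripper_force: 0.0
```

```bash
python3 - <<'E'
from h import *
st()
th=-.148;ey=np.array([-np.sin(th),np.cos(th)]);ex=np.array([np.cos(th),np.sin(th)])
c=cam('wrist');hsv=cv2.cvtColor(c['img'],cv2.COLOR_RGB2HSV)
def rect(n,m,f,z):
    nn,l,s,ce=cv2.connectedComponentsWithStats(m);i=1+s[1:,4].argmax();v,u=np.nonzero(l==i)
    r=cv2.minAreaRect(f(u.astype(float),v.astype(float),z)[:,:2].astype(np.float32));print(n,s[i],np.round(r[0],4),np.round(r[1],4),round(r[2],1))
O=((5,150,120),(17,255,255));B=((98,120,60),(128,255,255))
rect('wrist orange',cv2.inRange(hsv,*O),lambda u,v,z:fish(c,u,v,z),.07)
m=cv2.inRange(hsv,*B);rect('wrist blue',m,lambda u,v,z:fish(c,u,v,z),.01)
t=cam('top');hs=cv2.cvtColor(t['img'],cv2.COLOR_RGB2HSV)
k=cv2.inRange(hs,*O);k[:195]=0;k[:,180:]=0;rect('top orange',k,lambda u,v,z:world(t,u,v,z),.08)
k=cv2.inRange(hs,*B);k[:195]=0;k[250:]=0;k[:,:105]=0;k[:,175:]=0
v,u=np.nonzero(k);print('top blue',cv2.minAreaRect(world(t,u.astype(float),v.astype(float),.01)[:,:2].astype(np.float32)))
v,u=np.nonzero(cv2.inRange(hs,*O)[195:250,:180]);print('orange top z',np.percentile(world(t,u.astype(float),v+195.)[:,2],[50,95]).round(4))
a=manip.observe();print(a['wrist_force'])
E
```

```text
15.17 [0.3504 0.3802 0.2374] q [ 1.133  0.077 -0.326  0.982 -0.535  2.805] z [ 0.529 -0.072 -0.846] y [ 0.836 -0.131  0.534] F [0.5 0.9 0.4] 0.0795
wrist orange [ 226  150   37   58 1444] [0.4426 0.3664] [0.0701 0.0491] 79.8
wrist blue [ 185  124   46  102 3820] [0.4223 0.3668] [0.132  0.0622] 79.3
top orange [119 210  23  16 283] [0.4394 0.3728] [0.0618 0.0383] 82.5
top blue ((0.4391254186630249, 0.36328089237213135), (0.13663314282894135, 0.09711119532585144), 81.40120697021484)
orange top z [0.088  0.0935]
[ 0.53561406  0.01766228 -0.0874069 ]
```

Both cameras agree that the cartridge lies across the saddles. It is within about 6 mm along and 3 mm across, with the axis aligned to within about 0.03 rad. Handing in.

```bash
python3 -c "
from h import *
print(manip.close_job())"
```

```text
the job is handed in; nothing more can be done
None
```

The job is handed in, but the verdict was not shown. The cartridge was freed, drawn out and laid across both cradle saddles, at most about 6 mm off centre by camera; the sleeve snapped forward, and the last arm move ended at 15.2 s of the 53 s.

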